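# Unlock the auction-sample box at the cupping table

### The arm

A 6-joint arm with a two-finger parallel gripper is mounted at the origin on the work surface. World frame = base frame: x ahead of the robot, y to its left, z up, the work surface at z = 0. Lengths are in mm, angles in rad, forces in N, time in s.
With the tool pointing down it reaches from about 300 to 775 mm from the base axis. Payload 14.6 kg.
Tool frame: the origin (TCP) lies between the finger pads; the fingertips stand 19 mm ahead of it and the grasp point (between the pads) is the TCP; x points along the fingers, y is the direction in which the jaws open and shut, and the axes are right-handed (so a half turn about x gives the same grasp; the last joint's range is limited). The gripper opens to 94 mm and grips with 3 to 60 N. Pads are 16 mm wide; open, the fingers measure 119 mm over their backs; the gripper's body (75 mm by 177 mm) begins 78 mm behind the grasp point.
Start: joints at [1.152, 0.3, 1.521, -0, 1.321, -0.067], TCP at [189.52, 516.306, 224.446] pointing down, gripper open.
Joint ranges: [-3.03, 3.03], [-0.79, 2.21], [0.23, 2.52], [-1.04, 4.18], [0, 3.07], [-2.55, 2.55]. Speed limits (rad/s): [2.22, 2.22, 2.57, 3.14, 3.14, 3.14].

### API

Orientations are given as [roll, pitch, yaw] about the fixed x, y, z axes, in that order (R = Rz(yaw) Ry(pitch) Rx(roll)).
In Python, from cell import manip gives the robot as it stands.
- The arm moves only by the tool jog_arm, never from a script. Its argument "series" is one flat list of numbers, 7 for each row, row after row: the turn, a rotation vector about the world's x, y, z in rad, then the shift along the world's x, y, z in m, then the opening, from -1 (shut) to 1 (fully open). A call has 1 to 20 rows; each row is the pose to reach, as a shift and turn from the pose commanded when the call began; what a row does not reach only later rows make up. A row lasts 1/8 s, in which the tool goes at most 62.5 mm and 10.7 degrees, less where a joint would pass 70% of its speed; a pose out of reach is approached as far as the arm can. A call with a gripper value outside its range is refused whole. The fingers move at their own pace and stop on an object; "squeeze" is the grip in N (left out, the last holds). Time passes only in rows, so rows that repeat a pose let the fingers close. It gives the time, the measured TCP pose, the force and the opening at its end, in the units of the state.
- manip.read_state(): the state, without advancing time (a new reading comes with each control period).
- manip.camera(name): name is "side" or "top"; returns a dict with "color" (400x640x3 uint8, blue, green, red), "range_z" (400x640 float32, mm along the optical axis (not along the pixel's ray), 0 where there is no reading), "fx", "fy", "cx", "cy" (pixels), "pose" (4x4, takes a point from camera to world coordinates). Camera axes: x right, y down, z forward; pixel columns grow to the right and rows downward; lengths in mm; the calibration is good to about 2 mm. A picture is of the moment at which its call begins.
- manip.sign_off(): hands the job in, once; it reports no verdict.
The state is a dict: "clock": time; "joints": joint angles; "qd": joint speeds; "effort": joint torques, N m; "eef_pos": TCP position; "eef_rot": TCP orientation; "wrist_force": force on the tool from outside, world axes, zero at the start; "moment": the same for the moment, N m; "finger_gap": finger opening in mm.
Only numpy, scipy, OpenCV 4.12 (cv2) and the standard library are available. Lean on these libraries where they do the work, as an engineer would, in place of code of your own. Each camera call takes 0.05 s, during which the arm holds its last target.

### The job

Unlock the grey steel sample box: grip the left dial, turn it to 3 and press it fully home, then do the same with the right dial at 7, and then slide the bolt knob all the way to the left so the lid is free, and let go. The marks are worn, so the true spot can be a little to either side of the number: press a dial only gently while you feel about for the spot where it sinks. Leave the bowl, jar and tumbler alone.

Things in the scene. Friction and masses are not known exactly. Their poses are not given: they have to be found in the camera images.
- lockbox: Steel box fixed to the table, 210 mm (x) by 300 mm (y) by 100 mm high, turned by up to 17 degrees. Origin: centre of its underside; x to the far side, y to the robot's left, z up. Its flat lid, 100 mm above the table, has dials at x +35, y +75 (left) and -75 mm (right) amid ten marks 0 to 9, clockwise from above, 36 degrees apart: 0 is the broad one at the far side (+x), 5 the long near one.
- left_grip (a point): Left dial's grip bar, on the dial's axis, 24 mm above the lid (15 when home); turns with it, x towards the pointer. Aluminium bar 12 mm thick, 46 long, 26 tall, to be gripped across its 12 mm, upright on a black disc 64 mm across whose top is 11 mm above the lid (2 when home). The bar's pointed end, with a white dash on the disc before it, is the pointer. Fingertips may rest on the disc.
- right_grip (a point): The same on the right dial.
- dial_left (a joint): Turn of the left dial in rad, growing clockwise from above: 0 = pointer on mark 0 (box +x), 0.628 per number, so mark 3 is 1.885. Range 0 to 6.28; starts between 2.3 and 3.05. Stiff (0.04 N m), stays where left.
- dial_right (a joint): The same for the right dial: mark 7 is 4.398. Starts between 3.2 and 3.95.
- sink_left (a joint): How far the left dial is pressed down, m: 0 = up, 0.009 = home. A pin under it meets a hidden springy plate after 0.5 mm; then 3 N per mm plus 2 N friction, rigid after 5 mm more. The plate has one gap, within 0.28 rad either side of mark 3, that takes the pin within 0.04 rad: there 2 N sends it home, it stays and no longer turns. Turned while pressed 2 to 3 mm, the push falls away at the gap.
- sink_right (a joint): The same for the right dial, around mark 7.
- catch_left (a joint): How far the left dial's hidden catch plate is bent down, m: 0 = free, 3 N per mm. It is damaged beyond 0.0045 m, that is by pressing the dial with more than about 15 N off its gap.
- catch_right (a joint): The same for the right dial.
- latch_grip (a point): Middle of the steel bolt knob, an upright block 30 mm (box x) by 14 mm (box y) by 34 mm tall, from 2 to 36 mm above the lid; this point is 24 mm above the lid. It starts 15 mm right of the box's middle line, at box x -65 mm. A thin bolt, lower than 12 mm above the lid, runs from it to the right into a keeper.
- latch (a joint): Slide of the bolt knob towards the box's left (+y), m: 0 = locked, 0.030 = fully open, against 2.5 N of friction; it stays where left. While either dial is up it is blocked after about 3 mm.
- bowl: Bystander: glass cupping bowl, 100 mm across, 50 mm high, origin at the centre of its underside, beside the box.
- jar: Bystander: amber jar, 60 mm across, 85 mm high, origin at the centre of its underside, beside the box.
- tumbler: Bystander: glass tumbler, 68 mm across, 95 mm high, origin at the centre of its underside, behind the box.

How it is judged:
By the outcome, as a careful person would: the job done as asked, in the order asked, and still so for the second after the job is handed in, with the robot touching nothing.
It also fails if it takes over 72 s, if anything falls off the work surface, if the arm or the gripper's body presses on something with over 40 N, if the wrist force passes 120 N, or if a joint passes its speed limit or range.

## Working session

There is one attempt and no reset: what is moved stays moved. The work goes in short steps, Python scripts to look and compute and a tool call to move; the robot and the scene stay as the last step left them, time stands still between calls to the robot, and variables do not carry over. Pictures are saved under pics/ and viewed, and the job is handed in when it is done.

Besides the shell and the picture viewer there is one more tool, called after "Call:" as name(argument=value, ...) on one line, values as JSON. jog_arm: Moves the arm, as the interface text tells. Its arguments: {"type":"object","properties":{"series":{"type":"array","items":{"type":"number"}},"squeeze":{"type":"number"}},"required":["series"]}

```bash
ls; mkdir -p pics; python3 - <<'E'
from cell import manip
import cv2,numpy as np,pickle
print(manip.read_state())
for n in("top","side"):
    c=manip.camera(n); cv2.imwrite(f"pics/{n}0.png",c["color"]); pickle.dump(c,open(f"{n}0.pkl","wb"))
    print(n,c["fx"],c["fy"],c["cx"],c["cy"],c["pose"].round(3).tolist() if hasattr(c["pose"],'round') else c["pose"])
E
```

```text
pics
{'clock': 0.0, 'joints': array([ 1.15241077e+00,  3.00473410e-01,  1.52161541e+00,  1.23945572e-05,
        1.32073177e+00, -6.65968405e-02]), 'qd': array([-5.04925592e-04,  5.87485402e-04,  8.17183097e-04,  7.61863836e-04,
       -7.80938911e-05, -1.12886541e-04]), 'effort': array([-5.75506929e-04, -5.31810665e+01, -3.52729046e+01,  7.08401855e-02,
        2.43904372e-02, -1.34328266e-04]), 'eef_pos': array([189.40893278, 516.07683828, 223.87054151]), 'eef_rot': array([-1.64716962,  1.56956833, -1.99896141]), 'wrist_force': array([-0.35790681, -0.31345795,  0.32248236]), 'moment': array([0.04178851, 0.01091813, 0.02902847]), 'finger_gap': 93.92728326352969}
top 514.5608050541482 514.5608050541482 324.51733146728446 202.23424044556893 [[-0.006, -0.986, 0.166, 377.289], [-1.0, 0.01, 0.023, 24.694], [-0.024, -0.166, -0.986, 1392.651], [0.0, 0.0, 0.0, 1.0]]
side 447.30238014967637 447.30238014967637 323.0612819754359 202.2661702272311 [[-0.824, -0.434, 0.365, 228.424], [-0.567, 0.627, -0.535, 574.324], [0.003, -0.648, -0.762, 889.108], [0.0, 0.0, 0.0, 1.0]]
```

View pics/top0.png

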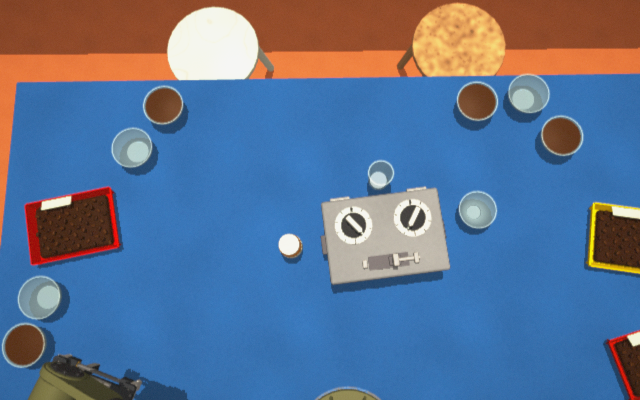

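View pics/side0.png

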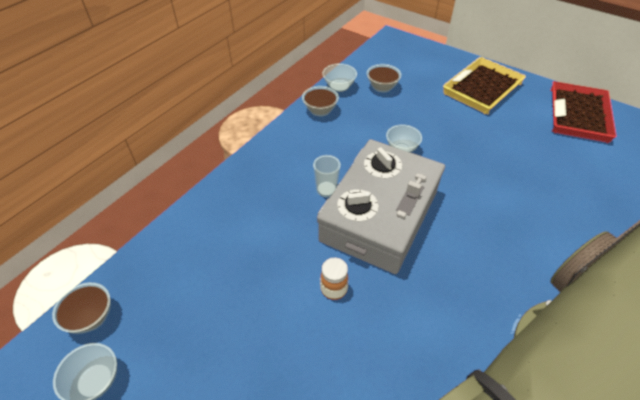

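The top view shows the box at about (386,237), the left dial at (352,226), the right dial at (412,217), the bolt knob at about (397,260), the jar at (290,245), the bowl at (477,210) and the tumbler at (380,174). Next I'll measure these.

```bash
cat > h.py <<'E'
import numpy as np,cv2,pickle
def ray(c,u,v,z):
    d=np.array([(u-c["cx"])/c["fx"],(v-c["cy"])/c["fy"],1.]);P=np.array(c["pose"]);d=P[:3,:3]@d;o=P[:3,3]
    return o+d*(z-o[2])/d[2]
def rectify(c,z,x0,x1,y0,y1,s):
    # metric image of plane z: rows from x1 down to x0, cols from y1 to y0 ; s px/mm
    P=np.array(c["pose"]);K=np.array([[c["fx"],0,c["cx"]],[0,c["fy"],c["cy"]],[0,0,1]])
    W,H=int((y1-y0)*s),int((x1-x0)*s)
    A=np.array([[x1,y1],[x1,y0],[x0,y0],[x0,y1]],float);pts=[]
    for x,y in A:
        p=K@(P[:3,:3].T@(np.array([x,y,z])-P[:3,3]));pts.append(p[:2]/p[2])
    M=cv2.getPerspectiveTransform(np.float32(pts),np.float32([[0,0],[W,0],[W,H],[0,H]]))
    return cv2.warpPerspective(c["color"],M,(W,H),flags=cv2.INTER_CUBIC)
E
python3 - <<'E'
from h import *
c=pickle.load(open("top0.pkl","rb"))
for n,u,v in(("L",352.5,226),("R",412.5,217.5),("knob",397,260),("cTL",322,203),("cTR",436.5,188.5),("cBR",450,266),("cBL",331,282)):
    print(n,ray(c,u,v,100).round(1), c["range_z"][int(v),int(u)])
cv2.imwrite("pics/crop0.png",cv2.resize(c["color"][170:300,270:510],None,fx=3.3,fy=3.3,interpolation=cv2.INTER_CUBIC))
d=pickle.load(open("side0.pkl","rb"))
cv2.imwrite("pics/crop1.png",cv2.resize(d["color"][120:310,290:480],None,fx=3.1,fy=3.1,interpolation=cv2.INTER_CUBIC))
E
```

```text
L [533.3 -15.5 100. ] 1270.4154
R [ 553.6 -167.1  100. ] 1258.8936
knob [ 447.1 -125.   100. ] 1248.9746
cTL [593.   61.3 100. ] 1310.5605
cTR [ 627.6 -230.5  100. ] 1407.1084
cBR [ 431.4 -255.7  100. ] 1374.6278
cBL [393.9  39.9 100. ] 1275.2677
```

View pics/crop0.png

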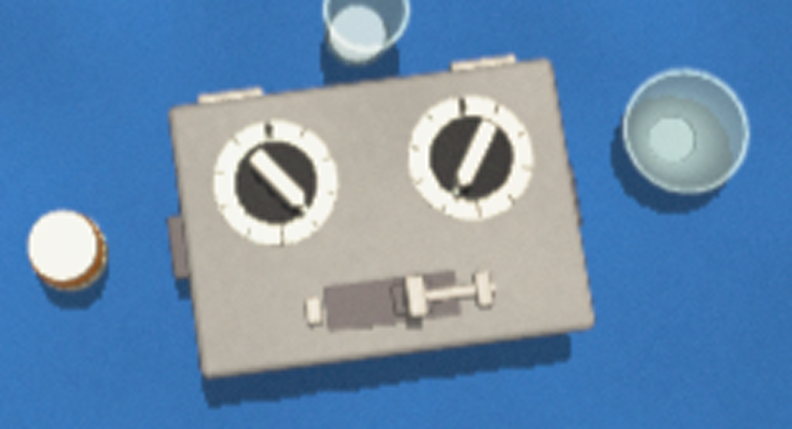

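View pics/crop1.png

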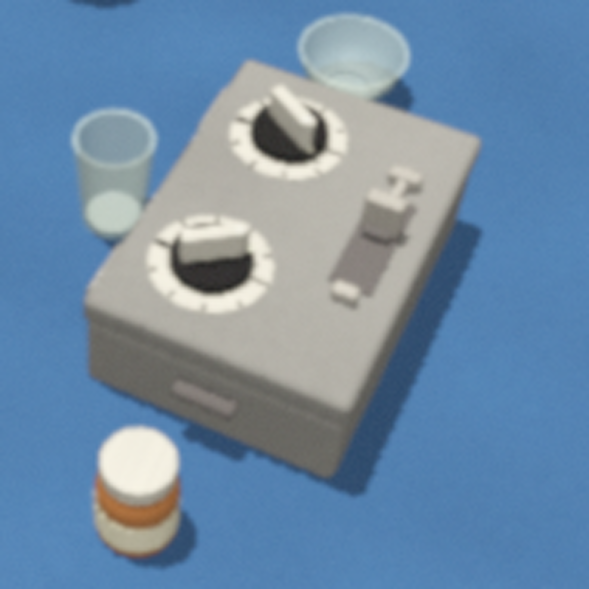

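```bash
python3 - <<'E'
from h import *
c=pickle.load(open("top0.pkl","rb"))
im=c["color"];hsv=cv2.cvtColor(im,cv2.COLOR_BGR2HSV)
# lid: low saturation grey
m=((hsv[...,1]<60)&(hsv[...,2]>120)).astype(np.uint8)*255
m[:185]=0;m[290:]=0;m[:,:315]=0;m[:,:]=m
m=cv2.morphologyEx(m,cv2.MORPH_CLOSE,np.ones((15,15),np.uint8)); m=cv2.morphologyEx(m,cv2.MORPH_OPEN,np.ones((25,25),np.uint8))
n,l,s,ce=cv2.connectedComponentsWithStats(m)
i=l[237,386];print(s[i])
cn=max(cv2.findContours((l==i).astype(np.uint8),0,1)[0],key=cv2.contourArea)
P=np.array([ray(c,u,v,100)[:2] for u,v in cn[:,0]+0.0],np.float32)
r=cv2.minAreaRect(P);print("lid",r)
# discs / rings
bl=((im.max(2)<70)).astype(np.uint8)
wh=((im.min(2)>200)).astype(np.uint8)
for nm,(u,v) in dict(L=(352,226),R=(412,217)).items():
    yy,xx=np.mgrid[:400,:640];near=(xx-u)**2+(yy-v)**2<25**2
    w=wh*near; cc=cv2.findContours(w,0,1)[0];cc=np.vstack(cc)
    h=cv2.convexHull(cc)
    Q=np.array([ray(c,a,b,100)[:2] for a,b in h[:,0]],np.float32)
    print(nm,"ring",cv2.minEnclosingCircle(Q),cv2.fitEllipse(Q))
    # bar: bright within disc
    near=((xx-u)**2+(yy-v)**2<11.5**2)
    b=((im.min(2)>140)&near).astype(np.uint8)
    yx=np.argwhere(b);Q=np.array([ray(c,a,bb,137)[:2] for bb,a in yx],np.float32)
    rr=cv2.minAreaRect(Q); mu=Q.mean(0);ev,V=np.linalg.eigh(np.cov((Q-mu).T));d=V[:,1]
    print("  bar",len(Q),rr,mu,"ang of axis (world atan2)",np.arctan2(d[1],d[0]))
E
```

```text
[ 323  188  124   93 9959]
lid ((514.0349731445312, -90.88580322265625), (217.19232177734375, 309.1719970703125), 6.699662685394287)
L ring ((535.8699340820312, -16.671401977539062), 47.843265533447266) ((536.1847534179688, -16.926969528198242), (93.70050048828125, 95.17120361328125), 103.41797637939453)
  bar 118 ((523.5339965820312, -8.597099304199219), (53.813026428222656, 41.827972412109375), 44.044342041015625) [533.3046   -15.628839] ang of axis (world atan2) -2.47321649364882
R ring ((554.1495971679688, -166.12765502929688), 47.66817092895508) ((554.2357177734375, -166.18179321289062), (94.01099395751953, 94.78589630126953), 120.90007781982422)
  bar 100 ((549.1409912109375, -163.14031982421875), (11.94071102142334, 54.65428161621094), 62.10675811767578) [ 551.8258  -164.59492] ang of axis (world atan2) 2.6885168517100393
```

```bash
python3 - <<'E'
from cell import manip
from scipy.spatial.transform import Rotation as R
import numpy as np
s=manip.read_state();M=R.from_euler("xyz",s["eef_rot"]).as_matrix();print(M.round(3),s["eef_pos"])
y=M[:,1];a=np.arctan2(y[1],y[0]);print("jaw yaw",a,"j1",s["joints"][0])
for n,bar,c in(("L",-2.473,(536.2,-16.9)),("R",2.688,(554.2,-166.2))):
  for k in(-1,1):
    t=bar+k*np.pi/2;d=(t-a+np.pi)%(2*np.pi)-np.pi;print(n,"jaw",t,"turn",d,"j1 there",np.arctan2(c[1],c[0]))
E
```

```text
[[-0.     0.345  0.939]
 [-0.001  0.939 -0.345]
 [-1.    -0.001 -0.   ]] [189.44795036 516.11141096 223.95050046]
jaw yaw 1.2189825141652275 j1 1.1523800377864064
L jaw -4.043796326794896 turn 1.0204064662194625 j1 there -0.031507659895600025
L jaw -0.9022036732051033 turn -2.1211861873703306 j1 there -0.031507659895600025
R jaw 1.1172036732051036 turn -0.10177884096012413 j1 there -0.2913574665968574
R jaw 4.258796326794897 turn 3.03981381262967 j1 there -0.2913574665968574
```

Call:
jog_arm(series=[0,0,-2.12,0.3467,-0.5332,-0.0444,0,0,0,-2.12,0.3467,-0.5332,-0.0444,0,0,0,-2.12,0.3467,-0.5332,-0.0444,0,0,0,-2.12,0.3467,-0.5332,-0.0444,0,0,0,-2.12,0.3467,-0.5332,-0.0444,0,0,0,-2.12,0.3467,-0.5332,-0.0444,0,0,0,-2.12,0.3467,-0.5332,-0.0444,0,0,0,-2.12,0.3467,-0.5332,-0.0444,0,0,0,-2.12,0.3467,-0.5332,-0.0444,0,0,0,-2.12,0.3467,-0.5332,-0.0444,0,0,0,-2.12,0.3467,-0.5332,-0.0444,0,0,0,-2.12,0.3467,-0.5332,-0.0444,0,0,0,-2.12,0.3467,-0.5332,-0.0444,0,0,0,-2.12,0.3467,-0.5332,-0.0444,0], squeeze=20)

```text
clock: 1.85
eef_pos: [536.1, -16.7, 180.0]
eef_rot: [-0.926, 1.571, 2.887]
wrist_force: [0.3, -0.7, -0.5]
finger_gap: 47.3
```

```bash
cat > st.py <<'E'
from cell import manip
from scipy.spatial.transform import Rotation as R
import numpy as np,cv2,sys
s=manip.read_state();M=R.from_euler("xyz",s["eef_rot"]).as_matrix();y=M[:,1]
print("t",round(s["clock"],2),"pos",s["eef_pos"].round(2),"jaw",round(np.arctan2(y[1],y[0]),4),"F",s["wrist_force"].round(2),"M",s["moment"].round(3),"gap",round(s["finger_gap"],2),"j6",s["joints"][5].round(3))
if len(sys.argv)>1:
    c=manip.camera(sys.argv[2]);x=c["color"]
    cv2.imwrite(sys.argv[1],cv2.resize(x[100:300,270:500],None,fx=3,fy=3,interpolation=cv2.INTER_CUBIC))
E
python3 st.py pics/s1.png side
```

```text
t 1.85 pos [536.11 -16.68 179.98] jaw -0.8992 F [ 0.34 -0.75 -0.51] M [-0.029  0.112 -0.039] gap 47.27 j6 0.8
```

View pics/s1.png

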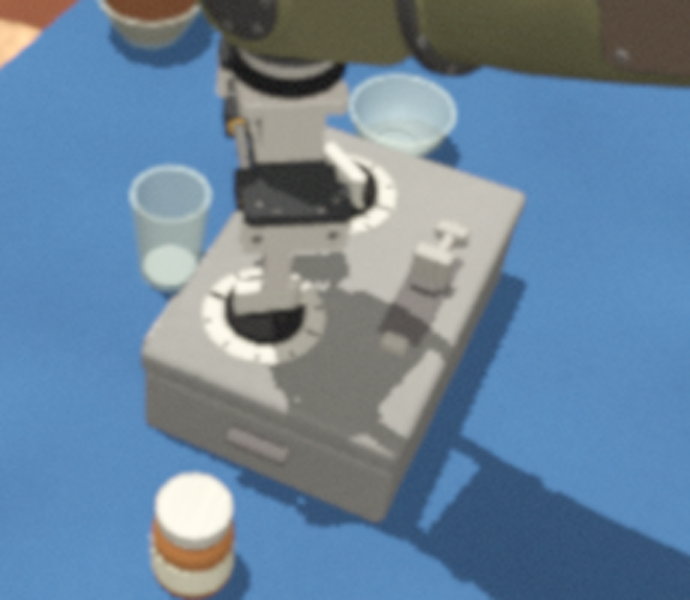

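The side picture shows the fingers above the left dial, at about (270,300) in the crop, on either side of the bar. Descending and closing.

Call:
jog_arm(series=[0,0,0,0,0,-0.025,-0.3,0,0,0,0,0,-0.046,-0.4,0,0,0,0,0,-0.046,-0.4,0,0,0,0,0,-0.046,-1,0,0,0,0,0,-0.046,-1,0,0,0,0,0,-0.046,-1,0,0,0,0,0,-0.046,-1], squeeze=15)

```text
clock: 2.78
eef_pos: [536.5, -17.1, 134.5]
eef_rot: [2.157, 1.57, -0.314]
wrist_force: [1.8, -2.2, 0.2]
finger_gap: 12.3
```

```bash
python3 st.py
```

```text
t 2.77 pos [536.55 -17.09 134.5 ] jaw -0.901 F [ 1.83 -2.21  0.2 ] M [-0.51  -0.221  0.023] gap 12.25 j6 0.801
```

Call:
jog_arm(series=[0,0,0,0.0004,-0.0005,0,-1,0,0,0.12,0.0004,-0.0005,0,-1,0,0,0.24,0.0004,-0.0005,0,-1,0,0,0.36,0.0004,-0.0005,0,-1,0,0,0.36,0.0004,-0.0005,0,-1], squeeze=30)

```text
clock: 3.4
eef_pos: [536.5, -17.1, 134.1]
eef_rot: [-2.112, 1.57, 2.058]
wrist_force: [-0.4, 2.6, 1.6]
finger_gap: 11.9
```

```bash
python3 st.py
```

```text
t 3.4 pos [536.54 -17.12 134.06] jaw -0.5416 F [-0.4   2.55  1.58] M [0.342 0.193 0.064] gap 11.85 j6 0.441
```

Call:
jog_arm(series=[0,0,0,0,0,-0.001,-1,0,0,0,0,0,-0.002,-1,0,0,0,0,0,-0.002,-1])

```text
clock: 3.78
eef_pos: [536.6, -17.1, 132.1]
eef_rot: [-2.49, 1.57, 1.68]
wrist_force: [-1.5, 4.7, 3.8]
finger_gap: 12.3
```

```bash
python3 st.py
```

```text
t 3.77 pos [536.6  -17.09 132.14] jaw -0.5423 F [-1.5   4.71  3.84] M [0.781 0.394 0.099] gap 12.26 j6 0.442
```

Call:
jog_arm(series=[0,0,0,0,0,-0.0008,-1,0,0,0,0,0,-0.0008,-1])

```text
clock: 4.03
eef_pos: [536.6, -17.1, 131.5]
eef_rot: [-2.686, 1.57, 1.484]
wrist_force: [-1.6, 3.9, 6.1]
finger_gap: 11.2
```

```bash
python3 st.py
```

```text
t 4.03 pos [536.6  -17.1  131.49] jaw -0.5421 F [-1.59  3.89  6.07] M [0.857 0.62  0.073] gap 11.19 j6 0.442
```

Call:
jog_arm(series=[0,0,0.02,0,0,0,-1,0,0,0.04,0,0,0,-1])

```text
clock: 4.28
eef_pos: [536.5, -17.1, 131.5]
eef_rot: [-2.245, 1.57, 1.965]
wrist_force: [-2.5, 4.9, 6.7]
finger_gap: 11.9
```

Call:
jog_arm(series=[0,0,0.02,0,0,0,-1,0,0,0.04,0,0,0,-1])

```text
clock: 4.53
eef_pos: [536.5, -17.1, 131.5]
eef_rot: [-2.296, 1.57, 1.955]
wrist_force: [-2.5, 5.5, 7.4]
finger_gap: 11.7
```

Call:
jog_arm(series=[0,0,0.02,0,0,0,-1,0,0,0.04,0,0,0,-1])

```text
clock: 4.78
eef_pos: [536.5, -17.1, 131.5]
eef_rot: [-2.304, 1.57, 1.987]
wrist_force: [-2.3, 4.1, 6.6]
finger_gap: 11.9
```

Call:
jog_arm(series=[0,0,0.02,0,0,0,-1,0,0,0.04,0,0,0,-1])

```text
clock: 5.03
eef_pos: [536.5, -17.1, 131.5]
eef_rot: [-2.284, 1.57, 2.047]
wrist_force: [-3.6, 5.0, 7.4]
finger_gap: 11.7
```

Call:
jog_arm(series=[0,0,0.02,0,0,0,-1,0,0,0.04,0,0,0,-1])

```text
clock: 5.28
eef_pos: [536.5, -17.1, 131.5]
eef_rot: [-2.317, 1.57, 2.053]
wrist_force: [-2.6, 4.1, 7.3]
finger_gap: 11.6
```

Call:
jog_arm(series=[0,0,0.02,0,0,0,-1,0,0,0.04,0,0,0,-1])

```text
clock: 5.52
eef_pos: [536.5, -17.1, 131.5]
eef_rot: [-2.309, 1.57, 2.102]
wrist_force: [-3.6, 3.8, 8.2]
finger_gap: 12.1
```

Call:
jog_arm(series=[0,0,0.02,0,0,0,-1,0,0,0.04,0,0,0,-1])

```text
clock: 5.78
eef_pos: [536.4, -17.1, 131.5]
eef_rot: [-2.234, 1.57, 2.216]
wrist_force: [-4.5, 4.9, 6.7]
finger_gap: 11.8
```

Call:
jog_arm(series=[0,0,0.02,0,0,0,-1,0,0,0.04,0,0,0,-1])

```text
clock: 6.02
eef_pos: [536.4, -17.1, 131.5]
eef_rot: [-2.291, 1.57, 2.199]
wrist_force: [-3.6, 5.2, 7.6]
finger_gap: 12.0
```

Call:
jog_arm(series=[0,0,0.02,0,0,0,-1,0,0,0.04,0,0,0,-1])

```text
clock: 6.28
eef_pos: [536.4, -17.1, 131.5]
eef_rot: [-2.202, 1.57, 2.328]
wrist_force: [-4.2, 5.3, 7.5]
finger_gap: 11.8
```

```bash
python3 st.py
```

```text
t 6.28 pos [536.42 -17.1  131.48] jaw -0.1817 F [-4.18  5.26  7.52] M [ 0.874  0.977 -0.189] gap 11.76 j6 0.081
```

Call:
jog_arm(series=[0,0,0.02,0,0,0,-1,0,0,0.04,0,0,0,-1])

```text
clock: 6.52
eef_pos: [536.4, -17.1, 131.5]
eef_rot: [-2.192, 1.57, 2.379]
wrist_force: [-4.0, 5.2, 7.3]
finger_gap: 11.7
```

Call:
jog_arm(series=[0,0,0.02,0,0,0,-1,0,0,0.04,0,0,0,-1])

```text
clock: 6.78
eef_pos: [536.4, -17.1, 131.4]
eef_rot: [-2.224, 1.57, 2.387]
wrist_force: [-4.8, 5.3, 7.8]
finger_gap: 11.5
```

Call:
jog_arm(series=[0,0,0.02,0,0,0,-1,0,0,0.04,0,0,0,-1])

```text
clock: 7.02
eef_pos: [536.3, -17.2, 131.0]
eef_rot: [-1.988, 1.57, 2.663]
wrist_force: [-1.7, 4.1, 1.1]
finger_gap: 11.7
```

Call:
jog_arm(series=[0,0,0.015,0,0,-0.001,-1,0,0,0.015,0,0,-0.002,-1])

```text
clock: 7.28
eef_pos: [536.3, -17.2, 128.9]
eef_rot: [-1.99, 1.57, 2.677]
wrist_force: [-2.4, 4.5, 1.4]
finger_gap: 11.8
```

Force stays low while it sinks, so it's in the gap. Pressing home.

Call:
jog_arm(series=[0,0,0,0,0,-0.0015,-1,0,0,0,0,0,-0.003,-1,0,0,0,0,0,-0.004,-1,0,0,0,0,0,-0.004,-1])

```text
clock: 7.78
eef_pos: [536.4, -17.2, 125.9]
eef_rot: [-2.345, 1.57, 2.321]
wrist_force: [-7.1, 5.6, 12.4]
finger_gap: 11.9
```

```bash
python3 st.py
```

```text
t 7.78 pos [536.45 -17.17 125.9 ] jaw -0.0462 F [-7.15  5.6  12.39] M [ 0.96   1.579 -0.021] gap 11.85 j6 -0.054
```

Call:
jog_arm(series=[0,0,0,0,0,-0.001,-1,0,0,0,0,0,-0.002,-1,0,0,0,0,0,-0.002,-1])

```text
clock: 8.15
eef_pos: [536.7, -17.3, 125.6]
eef_rot: [1.725, 1.57, 0.108]
wrist_force: [-15.8, 4.9, 32.0]
finger_gap: 12.2
```

```bash
python3 st.py
```

```text
t 8.15 pos [536.65 -17.26 125.63] jaw -0.0462 F [-15.83   4.85  32.03] M [1.006 3.274 0.012] gap 12.19 j6 -0.054
```

Call:
jog_arm(series=[0,0,0,0,0,0.003,-1,0,0,0,0,0,0.003,0,0,0,0,0,0,0.003,0,0,0,0,0,0,0.003,0,0,0,0,0,0,0.03,0,0,0,0,0,0,0.057,0,0,0,1.163,0.0176,-0.1488,0.057,0,0,0,1.163,0.0176,-0.1488,0.057,0,0,0,1.163,0.0176,-0.1488,0.057,0,0,0,1.163,0.0176,-0.1488,0.057,0,0,0,1.163,0.0176,-0.1488,0.057,0,0,0,1.163,0.0176,-0.1488,0.057,0,0,0,1.163,0.0176,-0.1488,0.057,0,0,0,1.163,0.0176,-0.1488,0.057,0,0,0,1.163,0.0176,-0.1488,0.057,0])

```text
clock: 10.02
eef_pos: [554.2, -166.2, 180.2]
eef_rot: [-1.979, 1.571, -2.435]
wrist_force: [0.4, -0.5, -0.3]
finger_gap: 47.0
```

```bash
python3 st.py pics/s2.png side; python3 - <<'E'
from cell import manip
import cv2
c=manip.camera("top");cv2.imwrite("pics/t2.png",cv2.resize(c["color"][170:300,270:510],None,fx=3.3,fy=3.3,interpolation=cv2.INTER_CUBIC))
E
```

```text
t 10.03 pos [ 554.23 -166.25  180.17] jaw 1.1154 F [ 0.42 -0.48 -0.27] M [-0.015  0.057  0.033] gap 47.0 j6 -1.47
```

View pics/s2.png

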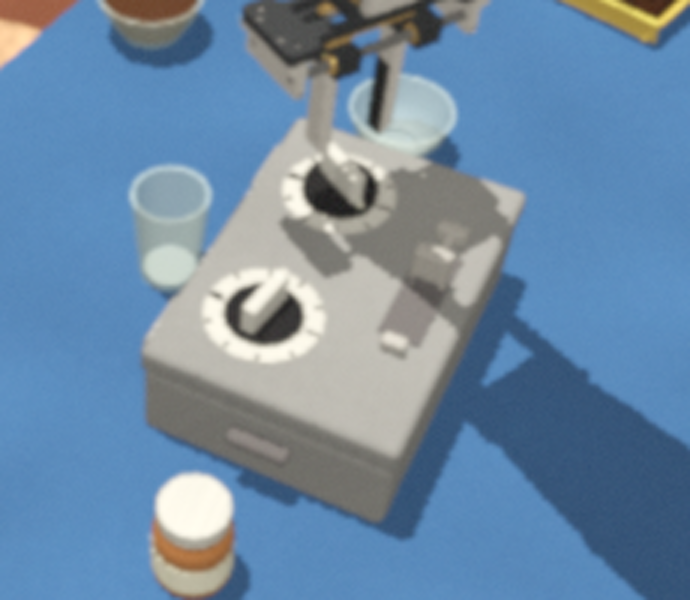

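View pics/t2.png

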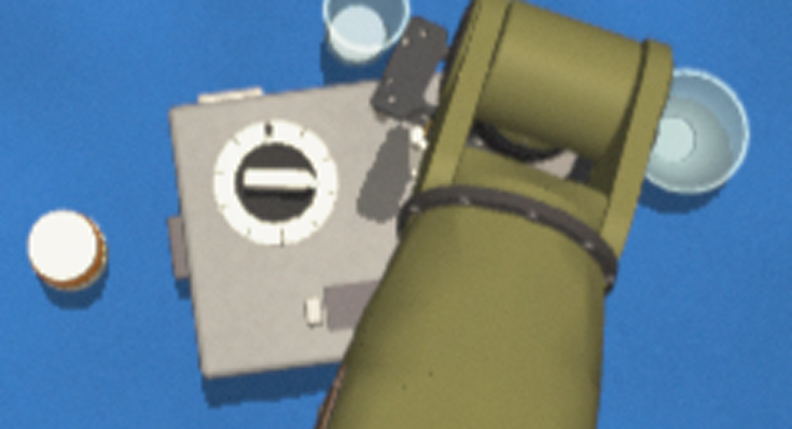

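The left dial's bar now lies along the 3 direction in the top view, and in the side view it stands lower. The fingers straddle the right bar at about (345,180). I'll check the left bar-top height by depth, then descend.

```bash
python3 - <<'E'
from cell import manip
from h import *
def hts(c):
    v,u=np.mgrid[205:248,331:374];z=c["range_z"][205:248,331:374];P=np.array(c["pose"])
    p=np.stack([(u-c["cx"])/c["fx"]*z,(v-c["cy"])/c["fy"]*z,z],-1)@P[:3,:3].T+P[:3,3]
    r=np.hypot(p[...,0]-536.4,p[...,1]+17.1)
    a=p[...,2][(r<31)&(z>0)]; b=p[...,2][(r>52)&(r<60)&(z>0)]
    return np.median(b).round(2),(np.percentile(a,[10,25,50,75,90,97])-np.median(b)).round(2)
print(hts(pickle.load(open("top0.pkl","rb"))));print(hts(manip.camera("top")))
E
```

```text
(np.float64(101.38), array([ 8.3 , 10.08, 12.25, 16.93, 37.18, 39.36]))
(np.float64(101.55), array([-0.26,  1.4 ,  3.72,  9.1 , 28.27, 30.74]))
```

Call:
jog_arm(series=[0,0,0,0,0,-0.025,-0.3,0,0,0,0,0,-0.046,-0.4,0,0,0,0,0,-0.046,-0.4,0,0,0,0,0,-0.046,-1,0,0,0,0,0,-0.046,-1,0,0,0,0,0,-0.046,-1,0,0,0,0,0,-0.046,-1], squeeze=15)

```text
clock: 11.05
eef_pos: [554.5, -166.4, 134.7]
eef_rot: [0.013, 1.57, -0.44]
wrist_force: [1.1, -1.7, 0.7]
finger_gap: 12.2
```

```bash
python3 st.py
```

```text
t 11.05 pos [ 554.54 -166.38  134.75] jaw 1.117 F [ 1.11 -1.66  0.67] M [-0.322 -0.326 -0.067] gap 12.22 j6 -1.472
```

Call:
jog_arm(series=[0,0,0,0,-0.0003,0,-1,0,0,-0.12,0,-0.0003,0,-1,0,0,-0.24,0,-0.0003,0,-1,0,0,-0.36,0,-0.0003,0,-1,0,0,-0.36,0,-0.0003,0,-1], squeeze=30)

```text
clock: 11.68
eef_pos: [554.5, -166.5, 134.4]
eef_rot: [0.692, 1.57, -0.121]
wrist_force: [2.5, 0.3, 0.9]
finger_gap: 12.0
```

```bash
python3 st.py
```

```text
t 11.68 pos [ 554.46 -166.49  134.44] jaw 0.7577 F [2.5  0.28 0.91] M [-0.153 -0.565 -0.062] gap 12.01 j6 -1.113
```

Call:
jog_arm(series=[0,0,0,0,0,-0.001,-1,0,0,0,0,0,-0.002,-1,0,0,0,0,0,-0.002,-1])

```text
clock: 12.05
eef_pos: [554.5, -166.5, 132.5]
eef_rot: [0.584, 1.57, -0.229]
wrist_force: [4.3, -0.5, 5.3]
finger_gap: 12.0
```

```bash
python3 st.py
```

```text
t 12.05 pos [ 554.51 -166.52  132.54] jaw 0.7583 F [ 4.3  -0.51  5.28] M [-0.018 -0.674  0.022] gap 12.02 j6 -1.113
```

Call:
jog_arm(series=[0,0,0,0,0,-0.0008,-1,0,0,-0.03,0,0,-0.0008,-1])

```text
clock: 12.3
eef_pos: [554.5, -166.6, 131.9]
eef_rot: [0.47, 1.57, -0.373]
wrist_force: [4.0, -0.6, 6.5]
finger_gap: 11.7
```

Call:
jog_arm(series=[0,0,-0.02,0,0,0,-1,0,0,-0.04,0,0,0,-1])

```text
clock: 12.55
eef_pos: [554.5, -166.5, 131.9]
eef_rot: [0.503, 1.57, -0.38]
wrist_force: [2.9, -0.4, 6.3]
finger_gap: 11.6
```

Call:
jog_arm(series=[0,0,-0.02,0,0,0,-1,0,0,-0.04,0,0,0,-1])

```text
clock: 12.8
eef_pos: [554.5, -166.6, 131.9]
eef_rot: [0.481, 1.57, -0.442]
wrist_force: [3.0, 0.0, 6.3]
finger_gap: 11.7
```

Call:
jog_arm(series=[0,0,-0.02,0,0,0,-1,0,0,-0.04,0,0,0,-1])

```text
clock: 13.05
eef_pos: [554.5, -166.6, 131.9]
eef_rot: [0.537, 1.57, -0.426]
wrist_force: [2.7, -1.2, 6.3]
finger_gap: 11.6
```

Call:
jog_arm(series=[0,0,-0.02,0,0,0,-1,0,0,-0.04,0,0,0,-1])

```text
clock: 13.3
eef_pos: [554.5, -166.6, 131.9]
eef_rot: [0.545, 1.57, -0.458]
wrist_force: [2.2, -0.2, 5.6]
finger_gap: 11.6
```

Call:
jog_arm(series=[0,0,-0.02,0,0,0,-1,0,0,-0.04,0,0,0,-1])

```text
clock: 13.55
eef_pos: [554.5, -166.6, 131.9]
eef_rot: [0.599, 1.57, -0.445]
wrist_force: [3.7, -1.5, 6.3]
finger_gap: 11.5
```

Call:
jog_arm(series=[0,0,-0.02,0,0,0,-1,0,0,-0.04,0,0,0,-1])

```text
clock: 13.8
eef_pos: [554.5, -166.6, 131.9]
eef_rot: [0.604, 1.57, -0.479]
wrist_force: [2.0, -0.4, 7.0]
finger_gap: 11.8
```

Call:
jog_arm(series=[0,0,-0.02,0,0,0,-1,0,0,-0.04,0,0,0,-1])

```text
clock: 14.05
eef_pos: [554.5, -166.6, 131.9]
eef_rot: [0.652, 1.57, -0.471]
wrist_force: [3.2, -0.0, 6.1]
finger_gap: 11.9
```

```bash
python3 st.py
```

```text
t 14.05 pos [ 554.46 -166.61  131.92] jaw 0.4475 F [ 3.23 -0.04  6.1 ] M [-0.089 -0.499  0.155] gap 11.88 j6 -0.803
```

Call:
jog_arm(series=[0,0,-0.02,0,0,0,-1,0,0,-0.04,0,0,0,-1])

```text
clock: 14.3
eef_pos: [554.5, -166.6, 131.9]
eef_rot: [0.705, 1.57, -0.459]
wrist_force: [2.9, -0.8, 6.9]
finger_gap: 11.6
```

Call:
jog_arm(series=[0,0,-0.02,0,0,0,-1,0,0,-0.04,0,0,0,-1])

```text
clock: 14.55
eef_pos: [554.4, -166.5, 131.6]
eef_rot: [0.882, 1.57, -0.322]
wrist_force: [3.9, -0.9, 1.7]
finger_gap: 11.9
```

Call:
jog_arm(series=[0,0,-0.015,0,0,-0.001,-1,0,0,-0.015,0,0,-0.002,-1])

```text
clock: 14.8
eef_pos: [554.4, -166.5, 129.2]
eef_rot: [0.803, 1.57, -0.416]
wrist_force: [4.9, -0.7, 2.2]
finger_gap: 11.3
```

Call:
jog_arm(series=[0,0,0,0,0,-0.0015,-1,0,0,0,0,0,-0.003,-1,0,0,0,0,0,-0.004,-1,0,0,0,0,0,-0.006,-1,0,0,0,0,0,-0.006,-1])

```text
clock: 15.42
eef_pos: [554.6, -166.6, 125.9]
eef_rot: [0.8, 1.569, -0.418]
wrist_force: [-6.2, 2.9, 27.8]
finger_gap: 11.8
```

```bash
python3 st.py
```

```text
t 15.43 pos [ 554.58 -166.65  125.94] jaw 0.3524 F [-6.2   2.94 27.82] M [0.503 1.322 0.013] gap 11.78 j6 -0.707
```

Call:
jog_arm(series=[0,0,0,0,0,0.003,-1,0,0,0,0,0,0.003,0.1,0,0,0,0,0,0.003,0.1,0,0,0,0,0,0.003,0.1,0,0,0,0,0,0.03,0.1,0,0,0,0,0,0.057,0.1,0,0,-0.232,-0.1062,0.0478,0.057,0.1,0,0,-0.232,-0.1062,0.0478,0.057,0.1,0,0,-0.232,-0.1062,0.0478,0.057,0.1,0,0,-0.232,-0.1062,0.0478,0.057,0.1])

```text
clock: 16.68
eef_pos: [448.6, -119.0, 180.9]
eef_rot: [1.06, 1.57, -0.39]
wrist_force: [0.9, -0.3, 0.6]
finger_gap: 51.8
```

```bash
python3 st.py pics/s3.png side; python3 - <<'E'
from cell import manip
from h import *
def hts(c,x,y):
    P=np.array(c["pose"]);v,u=np.mgrid[:400,:640];z=c["range_z"]
    p=np.stack([(u-c["cx"])/c["fx"]*z,(v-c["cy"])/c["fy"]*z,z],-1)@P[:3,:3].T+P[:3,3]
    r=np.hypot(p[...,0]-x,p[...,1]-y);k=(z>0)&(p[...,2]<150)&(p[...,2]>85)
    a=p[...,2][(r<28)&k]; b=p[...,2][(r>52)&(r<58)&k]
    return len(a),np.median(b).round(2),(np.percentile(a,[10,25,50,75,90,97])-np.median(b)).round(2)
for n in("top","side"):
    a=pickle.load(open(n+"0.pkl","rb"));b=manip.camera(n)
    for nm,x,y in(("L",536.5,-17.1),("R",554.5,-166.5)):
        for c in(a,b):
            try: print(n,nm,hts(c,x,y))
            except Exception as e: print(n,nm,e)
E
```

```text
t 16.68 pos [ 448.64 -118.96  180.88] jaw 0.1205 F [ 0.94 -0.25  0.64] M [-0.039  0.062  0.04 ] gap 51.81 j6 -0.459
top L (388, np.float64(101.47), array([ 8.39, 10.17, 12.44, 29.06, 37.38, 40.26]))
top L (378, np.float64(101.25), array([ 0.16,  2.15,  4.55, 24.37, 29.16, 30.73]))
top R (390, np.float64(101.36), array([ 8.85, 10.26, 12.41, 30.46, 37.81, 40.36]))
top R (204, np.float64(101.45), array([ 0.09,  1.84,  3.76,  7.07, 27.22, 29.94]))
side L (413, np.float64(99.1), array([10.04, 11.55, 17.25, 33.26, 37.45, 38.57]))
side L (399, np.float64(99.25), array([ 1.25,  2.46,  4.41, 23.64, 28.25, 29.99]))
side R (328, np.float64(99.36), array([ 9.62, 11.18, 13.81, 31.4 , 36.87, 38.14]))
side R (322, np.float64(99.45), array([ 0.91,  1.83,  3.52, 20.1 , 28.34, 29.68]))
```

View pics/s3.png

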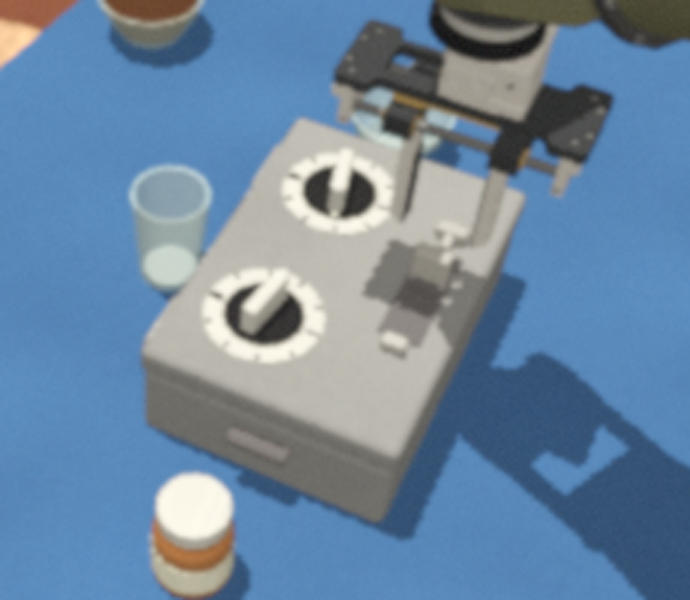

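Both dials sit about 9 mm lower in the side and top depth images. The knob is at about (432,262) in the side crop, between the open fingers. Now I'll descend and grip it.

Call:
jog_arm(series=[0,0,0,0,0,-0.025,0.1,0,0,0,0,0,-0.05,0.1,0,0,0,0,0,-0.054,0.1,0,0,0,0,0,-0.054,-1,0,0,0,0,0,-0.054,-1,0,0,0,0,0,-0.054,-1], squeeze=20)

```text
clock: 17.58
eef_pos: [447.9, -118.9, 127.2]
eef_rot: [-0.312, 1.57, -1.763]
wrist_force: [-7.1, -1.6, 2.0]
finger_gap: 29.8
```

```bash
python3 st.py
```

```text
t 17.57 pos [ 447.92 -118.91  127.23] jaw 0.1202 F [-7.09 -1.56  2.  ] M [-0.255  1.155  0.002] gap 29.81 j6 -0.458
```

Call:
jog_arm(series=[0,0,0,-0.001,0,0,-1,0,0,0,-0.0016,0.005,0,-1,0,0,0,-0.0022,0.01,0,-1,0,0,0,-0.0034,0.02,0,-1,0,0,0,-0.004,0.025,0,-1,0,0,0,-0.0046,0.03,0,-1,0,0,0,-0.0048,0.0315,0,-1,0,0,0,-0.0048,0.0315,0,-1])

```text
clock: 18.58
eef_pos: [444.2, -88.8, 127.2]
eef_rot: [0.599, 1.566, -0.852]
wrist_force: [5.5, -14.7, 1.0]
finger_gap: 29.9
```

```bash
python3 st.py
```

```text
t 18.57 pos [444.16 -88.77 127.22] jaw 0.12 F [  5.49 -14.67   1.03] M [-2.726 -0.759 -0.087] gap 29.87 j6 -0.395
```

Call:
jog_arm(series=[0,0,0,0,-0.0008,0,-1,0,0,0,0,-0.0008,0,0.2,0,0,0,0,-0.0008,0,0.2,0,0,0,0,-0.0008,0,0.2,0,0,0,0,-0.0008,0.04,0.2,0,0,0,0,-0.0008,0.09,0.2,0,0,0,-0.06,0.05,0.14,0.2,0,0,0,-0.1,0.1,0.18,0.2,0,0,0,-0.1,0.15,0.18,0.2,0,0,0,-0.1,0.25,0.18,0.2,0,0,0,-0.1,0.25,0.18,0.2,0,0,0,-0.1,0.25,0.18,0.2])

```text
clock: 20.08
eef_pos: [342.3, 165.8, 306.4]
eef_rot: [-2.129, 1.57, 2.71]
wrist_force: [1.0, -0.6, -0.4]
finger_gap: 56.4
```

```bash
python3 st.py pics/s4.png side; python3 - <<'E'
from cell import manip
from h import *
c=manip.camera("top");pickle.dump(c,open("top4.pkl","wb"));cv2.imwrite("pics/t4.png",cv2.resize(c["color"][170:300,270:510],None,fx=3.3,fy=3.3,interpolation=cv2.INTER_CUBIC))
E
```

```text
t 20.07 pos [342.26 165.79 306.39] jaw 0.1261 F [ 1.05 -0.56 -0.38] M [-0.095  0.042 -0.03 ] gap 56.42 j6 0.228
```

View pics/s4.png

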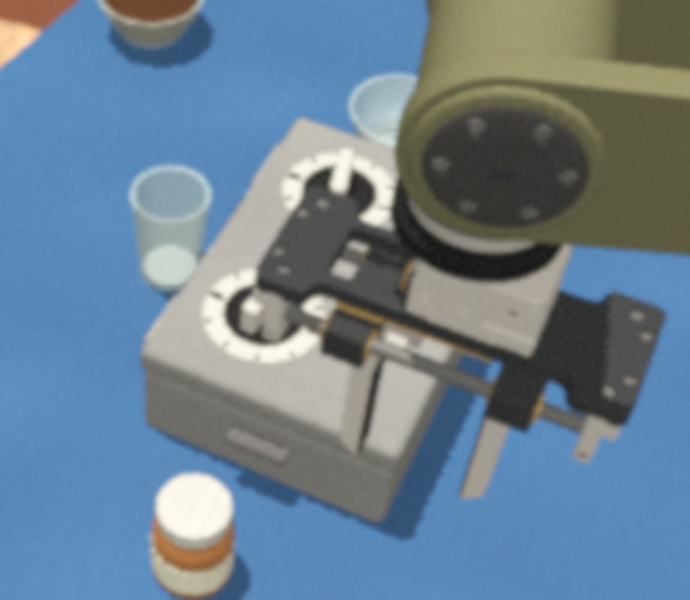

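View pics/t4.png

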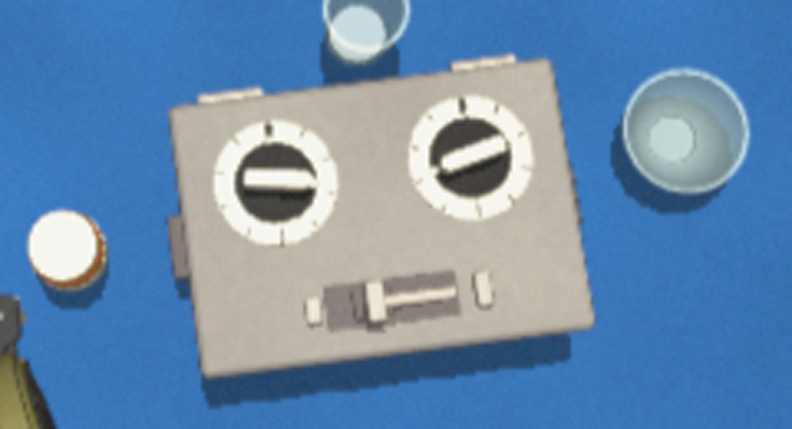

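Top view: the knob has moved from (415,297) to (376,301) in the crop, the bolt is out of the keeper at (484,289), and the bystanders are unmoved. I'll measure the slide.

```bash
python3 - <<'E'
from h import *
y=np.array([-.1197,.9928])
for f in("top0.pkl","top4.pkl"):
    c=pickle.load(open(f,"rb"));v,u=np.mgrid[:400,:640];z=c["range_z"];P=np.array(c["pose"])
    p=np.stack([(u-c["cx"])/c["fx"]*z,(v-c["cy"])/c["fy"]*z,z],-1)@P[:3,:3].T+P[:3,3]
    b=(p[...,:2]-[510.75,-96])@np.array([[.9928,-.1197],[.1197,.9928]])
    k=(abs(b[...,0]+65)<25)&(abs(b[...,1])<38)&(p[...,2]>126)&(p[...,2]<150)
    print("depth",k.sum(),b[k].mean(0))
    k2=(abs(b[...,0]+65)<25)&(abs(b[...,1])<38)&(c["color"].min(2)>195)
    q=np.argwhere(k2);w=np.array([ray(c,a,r,136)[:2] for r,a in q]);bb=(w-[510.75,-96])@np.array([[.9928,-.1197],[.1197,.9928]])
    g=np.abs(bb[:,0]-np.median(bb[:,0]))<40;print("colour",len(q),bb.mean(0),np.percentile(bb[:,1],[5,50,95]))
E
```

```text
depth 73 [-66.2817858  -13.62800472]
colour 51 [-65.35284371 -17.25940134] [-31.72186357 -15.48195311 -10.63685128]
depth 74 [-66.14316343  16.43450943]
colour 67 [-65.55276736   2.28929186] [-30.93041726  11.96329032  19.06490713]
```

```bash
python3 -c "
from cell import manip
print(manip.sign_off())"
```

```text
the job is handed in; nothing more can be done
None
```

The box is unlocked and the job is handed in at about 20 s of the 72 s allowed. The gripper is open and clear of everything.

- **Left dial:** I gripped it and turned it while pressing with about 6–8 N. The push fell away about 0.13 rad past mark 3 towards mark 2. I then pressed it to a hard stop. The depth images show it about 9 mm lower than at the start, which is home.
- **Right dial:** I did the same with about 6–7 N. The push fell away about 0.07 rad past mark 7 towards mark 8. It also reached a hard stop, and the depth images show it about 9 mm lower.
- **Bolt knob:** It slid left until the push back rose to about 15 N at the stop. The depth image gives 30.1 mm of travel against 30 mm for fully open. The picture shows the bolt out of its keeper.

**Disagreements:**
- The tool's own travel while pressing read about 8.5 mm per dial instead of 9. I put that down to flex or slip in the grip, since the depth images showed about 9 mm.
- A colour-based measurement of the knob's position was unreliable because the mask also caught the bolt and the keeper, so I used the depth reading.

The bowl, jar and tumbler look unmoved in the last top view. The search force stayed well under the 15 N damage limit. The 28–32 N pushes at the end came only after each dial had sunk past the depth where the plate would have stopped it.

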